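# Put the glued lasts away in the setting box

## Task

The soles glued on the wooden lasts have to set out of the dust: push the box's bifold door at its fold hinge rod until both leaves stand fully folded together at the far end, and only then put every last that is on the bench into the box, each standing on its sole on the box floor. Afterwards unfold the door again until it is fully shut and lies flat, slide the vent grip on the box's ledge until it is level with the brass pointer, and leave the other things on the bench where they are.

Things in the scene. Friction and masses are not known exactly. Their poses are not given: they have to be found in the camera images.
- setting_box: open-topped plywood box fixed to the bench, rim 120 mm high, walls 12 mm thick, a 12 mm square door track on each side wall (up to 132 mm); closed by a bifold door on top. Origin: centre of the main box's underside; x points to its far side (the door's hinge side), y to the side with the vent ledge (63 mm wide, solid, top at 120 mm, outside the +y wall), z up.
- box_floor (a point): centre of the box's inner floor, 8 mm above the bench; inside, the box is 230 mm along its x by 340 mm along its y, 112 mm deep. Four lasts fit side by side, lying along x.
- door_hinge (a point): middle of the back leaf's hinge line, along the box's y at its far rim (115 mm in x from the box's origin, 126 mm above the bench). Each leaf is 115 mm in x when flat, 334 mm in y, 6 mm thick; folded, the two stand upright here, 115 mm above the rim, taking up about 40 mm of the opening.
- fold_rod (a point): centre of the fold hinge rod: steel, 12 mm thick, along the box's y. Moves on an arc of 115 mm radius about the door hinge. Both leaves are cut away beside its middle (74 mm along y, 42 mm to each side), so fingers can reach in beside it. Ajar (peaked) at the start; a push of 5 to 8 N towards the box's +x folds the door, pulling to -x and down flattens it. Stays where left.
- leaf_back (a joint): angle of the back leaf, rad: 0 = door shut, both leaves flat; 1.42 = stop, fully folded, leaves upright at the far end (over 1.25 counts as fully folded). The front leaf follows by itself.
- vent (a joint): travel of the vent grip, m: 0 at its end nearest the box's -x side, growing along the box's +x up to 0.14. Sliding friction about 1.5 N; it stays where it is left.
- vent_grip (a point): centre of the vent grip on the ledge: black block 16 mm along the track (box x), 30 mm across it, 38 mm high, so its top is 17 mm above this point; it stands on a flat rail 6 mm above the ledge.
- pointer: brass pointer fixed on the ledge beside the vent track, on its outer side, 8 mm high; the vent is set when the grip's centre has the same x as this origin, in the box's frame (the pointer's axes are the box's).
- last1_mid (a point): centre (mid-length, half-way up) of a wooden shoe last with black rubber sole: 130 mm long, 46 wide, 95 high, 0.15 to 0.31 kg, standing sole down; x to the toe, z up. The low foot is at most 42 mm high; over the heel half stands a block to grip it by: 60 mm long, 28 wide, 42 to 95 mm above the sole, centred 30 mm behind this point (heelward). 3 or 4 lasts are present; None if absent.
- last2_mid (a point): centre (mid-length, half-way up) of a wooden shoe last with black rubber sole: 130 mm long, 46 wide, 95 high, 0.15 to 0.31 kg, standing sole down; x to the toe, z up. The low foot is at most 42 mm high; over the heel half stands a block to grip it by: 60 mm long, 28 wide, 42 to 95 mm above the sole, centred 30 mm behind this point (heelward). 3 or 4 lasts are present; None if absent.
- last3_mid (a point): centre (mid-length, half-way up) of a wooden shoe last with black rubber sole: 130 mm long, 46 wide, 95 high, 0.15 to 0.31 kg, standing sole down; x to the toe, z up. The low foot is at most 42 mm high; over the heel half stands a block to grip it by: 60 mm long, 28 wide, 42 to 95 mm above the sole, centred 30 mm behind this point (heelward). 3 or 4 lasts are present; None if absent.
- last4_mid (a point): centre (mid-length, half-way up) of a wooden shoe last with black rubber sole: 130 mm long, 46 wide, 95 high, 0.15 to 0.31 kg, standing sole down; x to the toe, z up. The low foot is at most 42 mm high; over the heel half stands a block to grip it by: 60 mm long, 28 wide, 42 to 95 mm above the sole, centred 30 mm behind this point (heelward). 3 or 4 lasts are present; None if absent.
- spool: leave it alone: thread spool 38 mm across, 32 mm high, among the lasts; origin at its underside
- glue_tin: leave it alone: plain metal glue tin, 90 mm across, 100 mm high; origin at its underside
- hammer: leave it alone: hammer, 240 mm long, lying flat; origin at its underside
- brush: leave it alone: brush, 140 mm long, lying flat; origin at its underside
- polish_tin: leave it alone: flat dark polish tin, 72 mm across, 26 mm high; origin at its underside
- jar: leave it alone: amber jar, 64 mm across, 85 mm high; origin at its underside
- sole_block: leave it alone: black rubber block 110 x 80 x 35 mm; origin at its underside
Things that resemble listed ones, but are neither listed nor needed, are in the scene too. Leave any blue or turquoise look-alike of the part that bears last4_mid alone.

How it is judged:
By the outcome, as a careful person would: the job done as asked, in the order asked, and still so for the second after the job is handed in, with the robot touching nothing.
Of last1, last2, last3, last4 only 3 to 4 are there at a start; the rules pass over those that are not, and their reading is None.
At some moment in a run one of last1, last2, last3, last4 may be knocked a few centimetres aside while the robot is not near it.
It also fails if it takes over 210 s, if anything falls off the work surface, if the arm or the gripper's body presses on something with over 40 N, if the wrist force passes 120 N, or if a joint passes its speed limit or range.

## Robot

A 6-joint arm with a two-finger parallel gripper is mounted at the origin on the work surface. World frame = base frame: x ahead of the robot, y to its left, z up, the work surface at z = 0. Lengths are in mm, angles in rad, forces in N, time in s.
With the tool pointing down it reaches from about 350 to 800 mm from the base axis. Payload 7.3 kg.
Tool frame: the origin (TCP) lies midway between the tips of the shut fingers; the grasp point (between the pads) lies 19 mm behind it (r.hold_point_z is the distance from the TCP to the grasp point, in mm); z points along the fingers, y is the line along which they close (so a half turn about z gives the same grasp; the last joint's range is limited). The gripper opens to 85 mm and grips with 20 to 120 N. Pads are 22 mm wide; open, the fingers measure 114 mm over their backs; the gripper's body (76 mm by 85 mm) begins 54 mm behind the grasp point. The pads swing forward as they close: fully open they stand 13 mm farther back than shut.
Start: joints at [1.045, 0.342, 1.524, -0, 1.275, -0.146], TCP at [194.623, 487.613, 231.322] pointing down, gripper open.
Joint ranges: [-2.53, 2.53], [-0.77, 2.02], [0.04, 2.7], [-1, 4.14], [0.28, 2.66], [-3.11, 3.11]. Speed limits (rad/s): [2.57, 2.57, 3.14, 3.14, 3.14, 3.14].

## Interface

Orientations are given as a unit quaternion [x, y, z, w].
In Python, from bench import r gives the robot as it stands. The module is installed in compiled form; this text tells all that it offers.
- The arm moves only by the tool jog_arm, never from a script. Its arguments are lists of equal length, an entry for each row: "twist": the turn, a rotation vector about the tool's x, y, z in degrees, a list of three; "translation": the shift along the tool's x, y, z in cm, a list of three; "claw": the opening, from -1 (shut) to 1 (fully open). A call has 1 to 12 rows; each row is the pose to reach, as a shift and turn from the pose commanded when the call began, along the tool's axes at that moment; what a row does not reach only later rows make up. A row lasts 1/12 s, in which the tool goes at most 41.7 mm and 7.16 degrees, less where a joint would pass 70% of its speed; a pose out of reach is approached as far as the arm can. A call with a gripper value outside its range is refused whole. The fingers move at their own pace and stop on an object; the grip force is fixed at half the most. Time passes only in rows, so rows that repeat a pose let the fingers close. It gives the time, the measured TCP pose, the force, the opening and the grip force at its end, in the units of the state.
- r.get_state(): the state, without advancing time (a new reading comes with each control period).
- r.snapshot(name): name is "scene" or "top"; returns a dict with "image" (420x560x3 uint8, blue, green, red), "fx", "fy", "cx", "cy" (pixels), "distortion" ([k1, k2, p1, p2, k3] as OpenCV has them; the pictures are not rectified), "world_from_camera" (4x4, takes a point from camera to world coordinates). Camera axes: x right, y up, looking along -z (the intrinsics and any distortion apply to the point x, -y, -z); pixel columns grow to the right and rows downward; lengths in mm; the calibration is good to about 2 mm. A picture is of the moment at which its call begins. There is no depth.
- r.hand_in(): hands the job in; it is judged then, once.
The state is a dict: "clock": time; "qpos": joint angles; "qvel": joint speeds; "tau": joint torques, N m; "ee_pos": TCP position; "eef_rot": TCP orientation; "force": force on the tool from outside, world axes, zero at the start; "torque": the same for the moment, N m; "opening": finger opening in mm; "finger_force": force on a finger pad.
Only numpy, scipy, OpenCV 4.12 (cv2) and the standard library are available. Lean on these libraries where they do the work, as an engineer would, in place of code of your own. Each camera call takes 0.05 s, during which the arm holds its last target. There are 200 camera calls.

## Working session

There is one attempt and no reset: what is moved stays moved. The work goes in short steps, Python scripts to look and compute and a tool call to move; the robot and the scene stay as the last step left them, time stands still between calls to the robot, and variables do not carry over. Pictures are saved under pics/ and viewed, at most 14 in all, crops included, and the job is handed in when it is done.

Besides the shell and the picture viewer there is one more tool, called after "Call:" in YAML: its name, and indented under it one key for each argument. jog_arm: Moves the arm, as the interface text tells. Its arguments: {"type":"object","properties":{"twist":{"type":"array","items":{"type":"array","items":{"type":"number"}}},"translation":{"type":"array","items":{"type":"array","items":{"type":"number"}}},"claw":{"type":"array","items":{"type":"number"}}},"required":["twist","translation","claw"]}

```bash
mkdir -p pics; cat > h.py <<'E'
import numpy as np, cv2, json
from bench import r
from scipy.spatial.transform import Rotation as R
def snap(cam,name):
    s=r.snapshot(cam); cv2.imwrite(f'pics/{name}.png',s['image']); np.savez(f'pics/{name}.npz',**{k:np.array(v) for k,v in s.items()}); return s
def load(name): return np.load(f'pics/{name}.npz')
def K(s): return np.array([[s['fx'],0,s['cx']],[0,s['fy'],s['cy']],[0,0,1]],float)
def px2w(s,px,z):
    p=cv2.undistortPoints(np.array(px,float).reshape(-1,1,2),K(s),np.array(s['distortion'],float)).reshape(-1,2)
    T=np.array(s['world_from_camera']); d=np.c_[p[:,0],-p[:,1],-np.ones(len(p))]@T[:3,:3].T; o=T[:3,3]
    z=np.broadcast_to(z,len(p)); return o+d*((z-o[2])/d[:,2])[:,None]
def w2px(s,P):
    T=np.array(s['world_from_camera']); c=(np.array(P,float).reshape(-1,3)-T[:3,3])@T[:3,:3]
    c=c*[1,-1,-1]; return cv2.projectPoints(c.reshape(-1,1,3),np.zeros(3),np.zeros(3),K(s),np.array(s['distortion'],float))[0].reshape(-1,2)
def to_tool(goal,rz=None):
    "shift in tool axes (cm) from measured pose to goal"
    st=r.get_state(); Rm=R.from_quat(st['eef_rot']); return Rm.inv().apply(np.array(goal)-st['ee_pos'])/10
E
python3 - <<'E'
from h import *
for c in('top','scene'):
    s=snap(c,c+'0'); im=s['image']; T=np.array(s['world_from_camera']); print(c,T.round(3).tolist(),s['fx'],s['cx'],s['cy'],s['distortion'])
    cv2.imwrite(f'pics/{c}0b.png',cv2.resize(im,(800,600),interpolation=cv2.INTER_CUBIC))
st=r.get_state(); print(st); print(R.from_quat(st['eef_rot']).as_matrix().round(3))
E
```

```text
top [[0.003, 0.987, -0.16, 264.483], [-1.0, 0.0, -0.015, -34.404], [-0.014, 0.16, 0.987, 1677.759], [0.0, 0.0, 0.0, 1.0]] 468.51299539600313 286.2472335631526 213.05432570326812 [-0.06234029  0.          0.          0.          0.        ]
scene [[-0.287, -0.715, 0.638, 1251.537], [0.958, -0.207, 0.198, 226.428], [-0.01, 0.668, 0.744, 990.042], [0.0, 0.0, 0.0, 1.0]] 404.98127815088026 280.0393691258716 212.53174189701116 [-0.03304492  0.          0.          0.          0.        ]
{'clock': 0.1, 'qpos': array([ 1.04498335e+00,  3.42654481e-01,  1.52494222e+00, -3.08868785e-07,
        1.27542586e+00, -1.46008167e-01]), 'qvel': array([ 0.00081201, -0.00279208, -0.00233671,  0.00076457, -0.00037348,
       -0.0011072 ]), 'tau': array([ 2.51881604e-03, -4.34445047e+01, -2.46492362e+01, -2.40327090e-04,
        4.52545850e-03,  1.56591096e-05]), 'ee_pos': array([194.43131774, 487.26588029, 230.68749195]), 'eef_rot': array([ 1.88762962e-01,  9.82022420e-01, -6.75043261e-04, -2.35529739e-04]), 'force': array([ 0.27130229,  0.12798251, -0.31702858]), 'torque': array([ 0.01685896,  0.04634126, -0.01112146]), 'finger_force': 0.0, 'opening': 85.49184716599669}
[[-0.929  0.371 -0.001]
 [ 0.371  0.929 -0.001]
 [ 0.    -0.001 -1.   ]]
```

View pics/top0b.png

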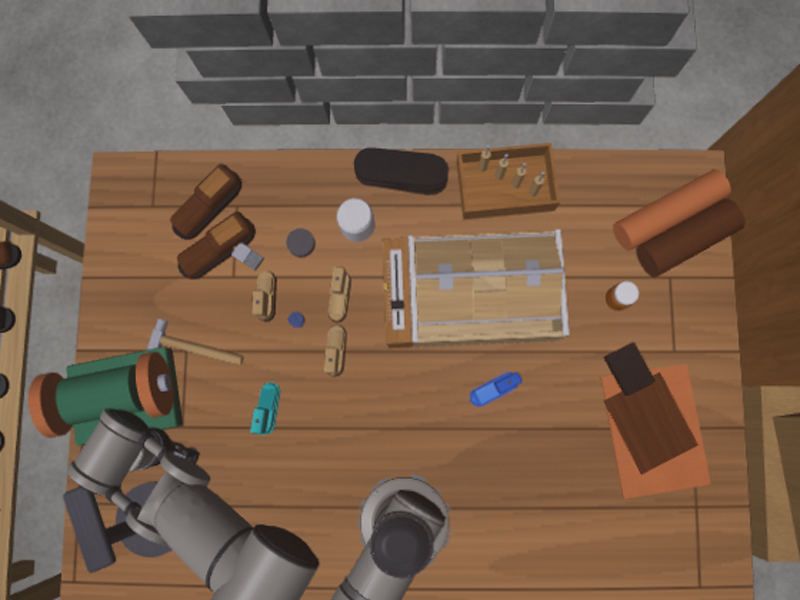

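View pics/scene0b.png

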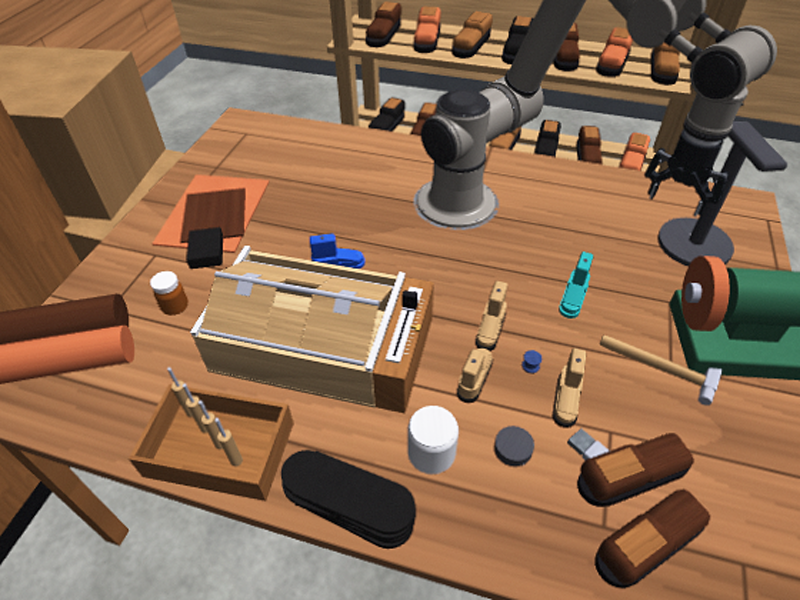

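Top view (800x600): box at about (385–567, 232–343) with the ledge on the left and rod near row 270. Three wooden lasts at (264,296), (339,293), (335,350); the teal and blue ones are look-alikes. Next I need enlarged crops to measure from.

```bash
python3 - <<'E'
from h import *
def crop(n,x0,y0,x1,y1,k,o):
    im=cv2.imread(f'pics/{n}.png')[y0:y1,x0:x1]; im=cv2.resize(im,None,fx=k,fy=k,interpolation=cv2.INTER_CUBIC)
    for x in range((x0//10+1)*10,x1,10): cv2.putText(im,str(x),((x-x0)*k,8),0,.3,(255,0,255)); cv2.line(im,((x-x0)*k,10),((x-x0)*k,15),(255,0,255))
    for y in range((y0//10+1)*10,y1,10): cv2.putText(im,str(y),(0,(y-y0)*k+3),0,.3,(255,0,255)); cv2.line(im,(18,(y-y0)*k),(23,(y-y0)*k),(255,0,255))
    cv2.imwrite(f'pics/{o}.png',im)
crop('top0',265,155,400,247,5.0.__int__() if 0 else 5,'c1')
crop('top0',170,180,255,265,7,'c2')
crop('scene0',130,170,310,290,4,'c3')
E
```

```text
(no output)
```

View pics/c1.png

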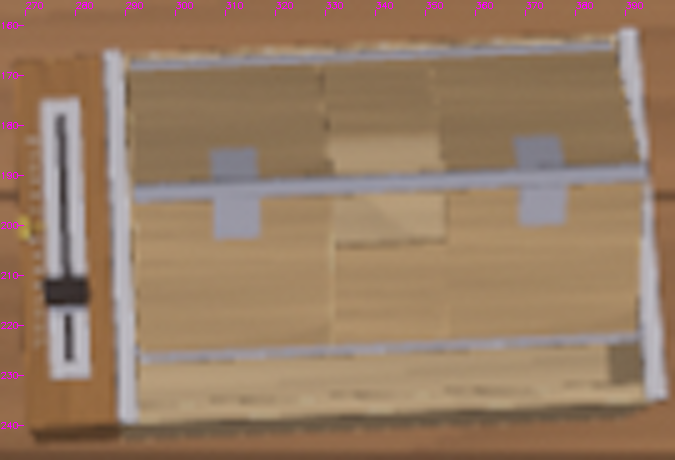

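View pics/c2.png

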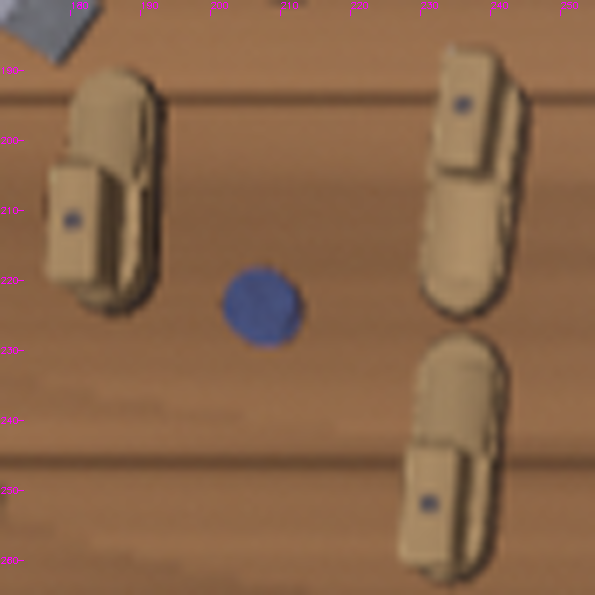

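View pics/c3.png

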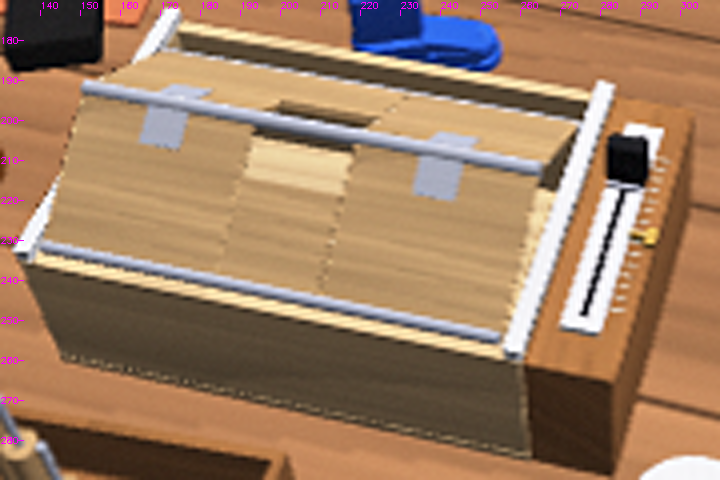

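Crops: tracks' top ends at c1 (112,50)/(629,28) and bottom ends (128,423)/(656,400), rod line (135,193)–(645,172), grip (43–88, 277–305), pointer (27,228). Last block tops in c2 are centred near (73,224), (465,108) and (432,507).

```bash
cat >> h.py <<'E'
def c1(p): return (np.array(p,float)+.5)/5-.5+[265,155]
def c2(p): return (np.array(p,float)+.5)/7-.5+[170,180]
def c3(p): return (np.array(p,float)+.5)/4-.5+[130,170]
E
python3 - <<'E'
from h import *
s=load('top0'); sc=load('scene0')
# box pose fit from both views: track end tops (outer centre line) z=132, y=+-176, x=+-127 (unknown length L)
from scipy.optimize import least_squares
Pt=c1([[112,50],[128,423],[629,28],[656,400]])
W=px2w(s,Pt,132); print('tracks top',W.round(1).tolist())
Ps=c3([[607,84],[513,356],[172,12],[20,253]]) # scene: +y track near(-x) end, far(+x) end ; -y near, far
W2=px2w(sc,Ps,132); print('tracks scene',W2.round(1).tolist())
A=np.array([W[0],W[1],W[2],W[3]]);B=np.array([W2[1],W2[0],W2[3],W2[2]])
print('diff',(B-A).round(1).tolist())
M=(A+B)/2; c=M.mean(0)
ux=(M[0]-M[1]+M[2]-M[3])[:2]; uy=(M[0]-M[2]+M[1]-M[3])[:2]
yx=np.arctan2(ux[1],ux[0]); yy=np.arctan2(-uy[0],uy[1]); print('c',c.round(1),'yaw',np.degrees([yx,yy]),'L',np.linalg.norm(ux)/2,np.linalg.norm(uy)/2)
yaw=(yx+2*yy)/3; 
def bw(p): 
    p=np.array(p,float).reshape(-1,3); C,S=np.cos(yaw),np.sin(yaw); return np.c_[c[0]+C*p[:,0]-S*p[:,1],c[1]+S*p[:,0]+C*p[:,1],p[:,2]]
def wb(P): 
    P=np.array(P).reshape(-1,3); C,S=np.cos(yaw),np.sin(yaw); d=P-[c[0],c[1],0]; return np.c_[C*d[:,0]+S*d[:,1],-S*d[:,0]+C*d[:,1],d[:,2]]
# rod: find theta
tr=c1([[135,193],[645,172]]); sr=c3([[85,88],[541,169]])
def rod(t): return bw([[115-115*np.cos(t),y,126+115*np.sin(t)] for y in(167,-167)])
f=lambda v: np.r_[(w2px(s,rod(v[0]))-tr)[:,1],(w2px(sc,rod(v[0])[::-1])-sr)[:,1]]
o=least_squares(f,[.5]); print('theta',o.x,'res',f(o.x).round(2)); print('rod mid',rod(o.x[0]).mean(0))
for v,zz in(((43,277),164),((88,279),164),((65,291),164)): print('grip top back edge',wb(px2w(s,c1([v]),zz)).round(1))
print('pointer',wb(px2w(s,c1([(27,228)]),126)).round(1))
print('scene pointer',wb(px2w(sc,c3([(648,236)]),126)).round(1),'grip top mid',wb(px2w(sc,c3([(628,147)]),164)).round(1))
L={'A':[[52,165],[102,168],[95,283],[45,280]],'B':[[445,50],[495,55],[487,173],[436,168]],'C':[[408,445],[460,450],[453,567],[400,562]]}
for k,q in L.items():
    w=px2w(s,c2(q),95); d=(w[0]-w[3]+w[1]-w[2])[:2]/2
    print(k,w.mean(0).round(1),'len',np.linalg.norm(d).round(1),'wid',np.linalg.norm(w[0]-w[1]).round(1),'yaw(up dir)',np.degrees(np.arctan2(d[1],d[0])).round(1))
json.dump(dict(c=c.tolist(),yaw=float(yaw)),open('box.json','w')); print(np.degrees(yaw))
E
```

```text
tracks top [[681.7, -13.7, 132.0], [427.0, -24.9, 132.0], [697.3, -366.0, 132.0], [442.4, -375.4, 132.0]]
tracks scene [[430.2, -23.9, 132.0], [685.2, -11.6, 132.0], [448.0, -375.4, 132.0], [698.9, -364.9, 132.0]]
diff [[3.5, 2.1, 0.0], [3.2, 1.1, 0.0], [1.6, 1.1, 0.0], [5.6, 0.0, 0.0]]
c [ 563.8 -194.5  132. ] yaw [2.44311891 2.5477207 ] L 254.08765837344058 352.2341040453471
theta [0.52945683] res [-0.16 -0.33  0.36  0.86]
rod mid [ 579.55295784 -193.78687664  184.08243087]
grip top back edge [[-34.3 226.9 164. ]]
grip top back edge [[-36.9 197.5 164. ]]
grip top back edge [[-44.2 212.9 164. ]]
pointer [[  6.2 237.8 126. ]]
scene pointer [[  5.6 238.4 126. ]] grip top mid [[-38.5 213.4 164. ]]
A [525.8 355.   95. ] len 57.4 wid 25.0 yaw(up dir) -1.2
B [582.1 162.2  95. ] len 59.4 wid 25.0 yaw(up dir) -2.9
C [387.5 175.6  95. ] len 56.7 wid 25.5 yaw(up dir) -2.5
2.51285343547811
```

Call:
jog_arm:
  twist:
    - [0,0,65.7]
    - [0,0,65.7]
    - [0,0,65.7]
    - [0,0,65.7]
    - [0,0,65.7]
    - [0,0,65.7]
    - [0,0,65.7]
    - [0,0,65.7]
    - [0,0,65.7]
    - [0,0,65.7]
    - [0,0,65.7]
    - [0,0,65.7]
  translation:
    - [-3,-3,-7]
    - [-7,-6,-7]
    - [-61,-49,-7]
    - [-61,-49,-7]
    - [-61,-49,-7]
    - [-61,-49,-7]
    - [-61,-49,-7]
    - [-61,-49,-7]
    - [-61,-49,-7]
    - [-61,-49,-7]
    - [-61,-49,-7]
    - [-61,-49,-7]
  claw: [-0.1,-0.1,-0.1,-0.1,-0.1,-0.1,-0.1,-0.1,-0.1,-0.1,-0.1,-0.1]

```text
clock: 1.1
ee_pos: [427.9, 71.0, 294.4]
eef_rot: [0.691, 0.723, 0.0, -0.0]
force: [0.9, 1.3, 1.3]
opening: 38.2
finger_force: 0.0
```

```bash
cat >> h.py <<'E'
B=json.load(open('box.json')); c=np.array(B['c']); yaw=B['yaw']
def bw(p): 
    p=np.array(p,float).reshape(-1,3); C,S=np.cos(yaw),np.sin(yaw); return np.c_[c[0]+C*p[:,0]-S*p[:,1],c[1]+S*p[:,0]+C*p[:,1],p[:,2]]
def wb(P): 
    P=np.array(P).reshape(-1,3); C,S=np.cos(yaw),np.sin(yaw); d=P-[c[0],c[1],0]; return np.c_[C*d[:,0]+S*d[:,1],-S*d[:,0]+C*d[:,1],d[:,2]]
def go(goal,yang=None):
    "tool-axis shift (cm) to world goal and twist z (deg) so tool y points at world angle yang (mod 180)"
    st=r.get_state(); Rm=R.from_quat(st['eef_rot']); y=Rm.as_matrix()[:,1]; a=np.degrees(np.arctan2(y[1],y[0]))
    print('t',round(st['clock'],2),'tcp',st['ee_pos'].round(1),'box',wb(st['ee_pos'])[0].round(1),'ya',a.round(1),'op',round(st['opening'],1),'F',st['force'].round(1),'ff',round(st['finger_force'],1),'q6',st['qpos'][5].round(2))
    for g in np.array(goal,float).reshape(-1,3): print(' shift',(Rm.inv().apply(g-st['ee_pos'])/10).round(2))
    if yang is not None:
        t=(a-yang+90)%180-90; print(' tz',t.round(1))
E
python3 -c "
from h import *
go(bw([15.7,0,300]),2.5)"
```

```text
t 1.1 tcp [427.9  71.  294.4] box [-124.2  271.2  294.4] ya 2.5 op 38.2 F [0.9 1.3 1.3] ff 0.0 q6 -0.06
 shift [-27.12  13.98  -0.57]
 tz 0.0
```

Call:
jog_arm:
  twist:
    - [0,0,0]
    - [0,0,0]
    - [0,0,0]
    - [0,0,0]
    - [0,0,0]
    - [0,0,0]
    - [0,0,0]
    - [0,0,0]
    - [0,0,0]
    - [0,0,0]
    - [0,0,0]
    - [0,0,0]
  translation:
    - [-27.1,14,-0.6]
    - [-27.1,14,-0.6]
    - [-27.1,14,-0.6]
    - [-27.1,14,-0.6]
    - [-27.1,14,-0.6]
    - [-27.1,14,-0.6]
    - [-27.1,14,-0.6]
    - [-27.1,14,-0.6]
    - [-27.1,14,-0.6]
    - [-27.1,14,-0.6]
    - [-27.1,14,-0.6]
    - [-27.1,14,-0.6]
  claw: [-0.3,-0.3,-0.3,-0.3,-0.3,-0.3,-0.3,-0.3,-0.3,-0.3,-0.3,-0.3]

```text
clock: 2.1
ee_pos: [579.0, -190.1, 300.8]
eef_rot: [0.691, 0.723, 0.0, -0.0]
force: [-0.0, 0.7, 0.4]
opening: 29.8
finger_force: 0.0
```

```bash
python3 -c "
from h import *
s=snap('scene','s1'); im=s['image'][120:300,100:320]; cv2.imwrite('pics/s1c.png',cv2.resize(im,None,fx=3,fy=3))
go(bw([[15.7,0,162]]+[[115-115*np.cos(t)+3,0,126+115*np.sin(t)-22] for t in (.65,.8,.95,1.1,1.2,1.3,1.4,1.45)]),2.5)"
```

```text
t 2.15 tcp [ 579.1 -190.1  301. ] box [ 15.4   3.7 301. ] ya 2.6 op 30.2 F [-0.1 -0.2 -0.3] ff 0.0 q6 -0.49
 shift [-0.38  0.02 13.9 ]
 shift [-0.38  1.09 12.74]
 shift [-0.38  2.24 11.45]
 shift [-0.38  3.56 10.35]
 shift [-0.39  5.03  9.45]
 shift [-0.39  6.08  8.98]
 shift [-0.39  7.17  8.62]
 shift [-0.39  8.3   8.37]
 shift [-0.39  8.87  8.29]
 tz 0.1
```

Call:
jog_arm:
  twist:
    - [0,0,0]
    - [0,0,0]
    - [0,0,0]
    - [0,0,0]
    - [0,0,0]
    - [0,0,0]
    - [0,0,0]
    - [0,0,0]
  translation:
    - [-0.4,0,3]
    - [-0.4,0,6]
    - [-0.4,0,9]
    - [-0.4,0,11]
    - [-0.4,0,12.5]
    - [-0.4,0,13.9]
    - [-0.4,0,13.9]
    - [-0.4,0,13.9]
  claw: [-0.3,-0.3,-0.3,-0.3,-0.3,-0.3,-0.3,-0.3]

```text
clock: 2.82
ee_pos: [579.3, -194.5, 161.6]
eef_rot: [0.691, 0.723, -0.0, -0.0]
force: [0.2, 0.3, 0.6]
opening: 29.8
finger_force: 0.0
```

```bash
python3 -c "
from h import *
s=snap('scene','s2'); im=s['image'][100:300,110:340]; cv2.imwrite('pics/s2c.png',cv2.resize(im,None,fx=3,fy=3))
go(bw([[115-115*np.cos(t)+3,0,126+115*np.sin(t)-22] for t in (.53,.65,.8,.95,1.1,1.2,1.3,1.4,1.45)]),2.5)"
```

```text
t 2.87 tcp [ 579.9 -195.   162.6] box [ 16.   -1.2 162.6] ya 2.6 op 30.0 F [0.2 0.2 0.1] ff 0.0 q6 -0.49
 shift [0.12 0.27 0.04]
 shift [ 0.12  1.04 -1.1 ]
 shift [ 0.11  2.19 -2.39]
 shift [ 0.11  3.51 -3.49]
 shift [ 0.11  4.99 -4.39]
 shift [ 0.11  6.04 -4.86]
 shift [ 0.11  7.13 -5.22]
 shift [ 0.11  8.25 -5.47]
 shift [ 0.1   8.82 -5.55]
 tz 0.1
```

View pics/s2c.png

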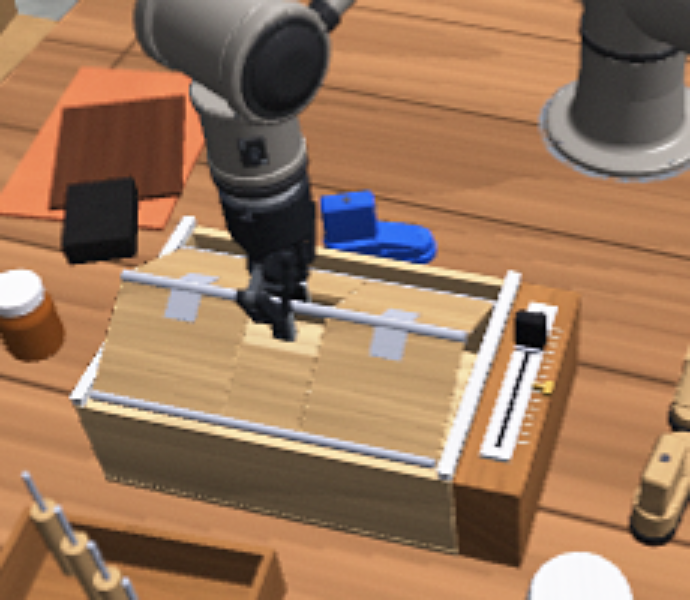

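The fingers straddle the rod in the cutaway (around (275,300) in the crop). Next I push it along the arc.

Call:
jog_arm:
  twist:
    - [0,0,0]
    - [0,0,0]
    - [0,0,0]
    - [0,0,0]
    - [0,0,0]
    - [0,0,0]
    - [0,0,0]
    - [0,0,0]
    - [0,0,0]
    - [0,0,0]
    - [0,0,0]
    - [0,0,0]
  translation:
    - [0.1,0.9,0]
    - [0.1,1.3,-0.6]
    - [0.1,1.7,-1.1]
    - [0.1,2.2,-1.8]
    - [0.1,2.8,-2.4]
    - [0.1,3.4,-2.9]
    - [0.1,4.1,-3.5]
    - [0.1,4.8,-4]
    - [0.1,5.5,-4.4]
    - [0.1,6.1,-4.6]
    - [0.1,6.6,-4.8]
    - [0.1,6.6,-4.8]
  claw: [-0.3,-0.3,-0.3,-0.3,-0.3,-0.3,-0.3,-0.3,-0.3,-0.3,-0.3,-0.3]

```text
clock: 3.87
ee_pos: [646.7, -191.4, 210.5]
eef_rot: [0.691, 0.723, 0.001, 0.001]
force: [0.4, 0.0, -0.2]
opening: 29.9
finger_force: 0.0
```

```bash
python3 -c "
from h import *
s=snap('scene','s3'); im=s['image'][100:300,110:340]; cv2.imwrite('pics/s3c.png',cv2.resize(im,None,fx=3,fy=3))
go(bw([[115-115*np.cos(t)+9,0,126+115*np.sin(t)-22] for t in (1.2,1.3,1.42,1.45)]),2.5)"
```

```text
t 3.92 tcp [ 646.2 -191.3  209.7] box [ 82.5  -0.5 209.7] ya 2.6 op 29.7 F [-0.6 -0.4  0.5] ff 0.0 q6 -0.45
 shift [ 0.05 -0.01 -0.14]
 shift [ 0.05  1.08 -0.51]
 shift [ 0.04  2.43 -0.79]
 shift [ 0.04  2.77 -0.84]
 tz 0.1
```

Call:
jog_arm:
  twist:
    - [0,0,0]
    - [0,0,0]
    - [0,0,0]
    - [0,0,0]
    - [0,0,0]
    - [0,0,0]
    - [0,0,0]
  translation:
    - [0,0.6,-0.3]
    - [0,1.2,-0.5]
    - [0,1.7,-0.7]
    - [0,2.1,-0.8]
    - [0,2.4,-0.8]
    - [0,2.7,-0.9]
    - [0,2.7,-0.9]
  claw: [-0.3,-0.3,-0.3,-0.3,-0.3,-0.3,-0.3]

```text
clock: 4.5
ee_pos: [668.4, -190.3, 217.1]
eef_rot: [0.691, 0.722, -0.004, -0.005]
force: [-19.3, 0.8, 2.0]
opening: 29.8
finger_force: 9.2
```

```bash
python3 -c "
from h import *
s=snap('scene','s3'); im=s['image'][100:300,110:340]; cv2.imwrite('pics/s3c.png',cv2.resize(im,None,fx=3,fy=3))
go(bw([[100,0,380]]),2.5)"
```

```text
t 4.55 tcp [ 668.4 -190.3  217.1] box [104.6  -0.5 217.1] ya 2.5 op 29.8 F [-17.4   0.4   1.9] ff 8.8 q6 -0.43
 shift [  0.08  -0.65 -16.28]
 tz -0.0
```

View pics/s3c.png

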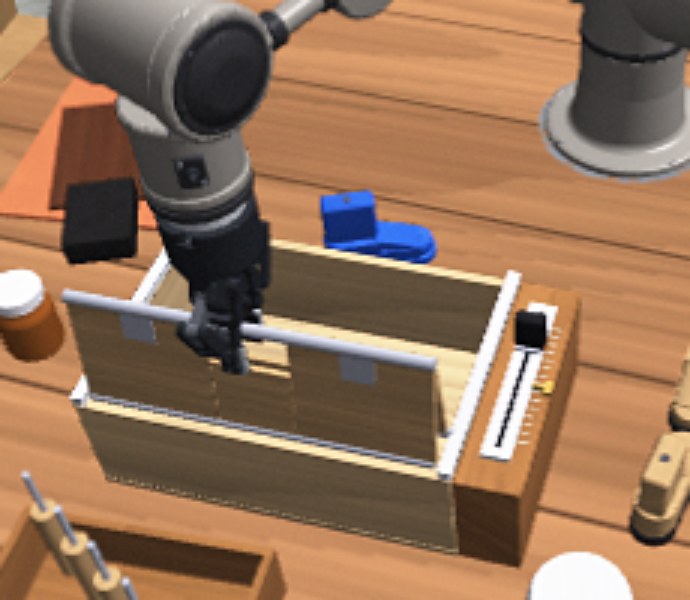

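The picture shows the door fully folded against the stop (rod (65,296)–(435,363) in the crop, force 19 N). I back off, lift out, and go to above last A.

Call:
jog_arm:
  twist:
    - [0,0,0]
    - [0,0,0]
    - [0,0,0]
    - [0,0,0]
    - [0,0,0]
    - [0,0,-40]
    - [0,0,-86]
    - [0,0,-86]
    - [0,0,-86]
    - [0,0,-86]
    - [0,0,-86]
    - [0,0,-86]
  translation:
    - [0,-0.6,0]
    - [0,-0.7,-1]
    - [0,-0.7,-5]
    - [0,-0.7,-8.5]
    - [3,-1.5,-8.5]
    - [55,-12,-8.5]
    - [55,-12,-8.5]
    - [55,-12,-8.5]
    - [55,-12,-8.5]
    - [55,-12,-8.5]
    - [55,-12,-8.5]
    - [55,-12,-8.5]
  claw: [-0.3,-0.3,-0.3,-0.3,-0.3,-0.3,-0.3,0,0.5,0.5,0.5,0.5]

```text
clock: 5.55
ee_pos: [585.6, 124.2, 305.0]
eef_rot: [0.317, 0.948, 0.001, 0.001]
force: [1.0, -0.1, -0.2]
opening: 63.9
finger_force: 0.0
```

```bash
python3 -c "
from h import *
s=snap('top','t2')
go([[525.8,355,230]],88.8)"
```

```text
t 5.6 tcp [583.4 131.8 305.3] box [ 33.9 325.1 305.3] ya 53.8 op 64.1 F [-1.4  4.8  0.4] ff 0.0 q6 -0.85
 shift [17.81 14.57  7.64]
 tz -35.0
```

Call:
jog_arm:
  twist:
    - [0,0,-35]
    - [0,0,-35]
    - [0,0,-35]
    - [0,0,-35]
    - [0,0,-35]
    - [0,0,-35]
    - [0,0,-35]
    - [0,0,-35]
    - [0,0,-35]
    - [0,0,-35]
  translation:
    - [17.8,14.6,0]
    - [17.8,14.6,0]
    - [17.8,14.6,2]
    - [17.8,14.6,5]
    - [17.8,14.6,7.6]
    - [17.8,14.6,7.6]
    - [17.8,14.6,7.6]
    - [17.8,14.6,7.6]
    - [17.8,14.6,7.6]
    - [17.8,14.6,7.6]
  claw: [0.5,0.5,0.5,0.5,0.5,0.5,0.5,0.5,0.5,0.5]

```text
clock: 6.43
ee_pos: [534.2, 345.2, 229.4]
eef_rot: [0.021, 1.0, 0.001, 0.002]
force: [0.1, -0.0, 0.4]
opening: 64.2
finger_force: 0.0
```

```bash
python3 -c "
from h import *
s=snap('scene','s4'); t=snap('top','t4')
a=s['image'][220:360,290:450]; a=cv2.resize(a,(480,420)); b=t['image'][160:280,165:265]; b=cv2.resize(b,(300,360)); 
o=np.zeros((420,790,3),np.uint8); o[:,:480]=a; o[:360,485:785]=b; cv2.imwrite('pics/v4.png',o)
go([[525.8,355,64]],88.8)"
```

```text
t 6.53 tcp [534.1 345.  229.3] box [ -6.  540.2 229.3] ya 87.5 op 63.9 F [-0.7 -0.7  0.7] ff 0.0 q6 -1.07
 shift [ 0.92  0.94 16.53]
 tz -1.3
```

View pics/v4.png

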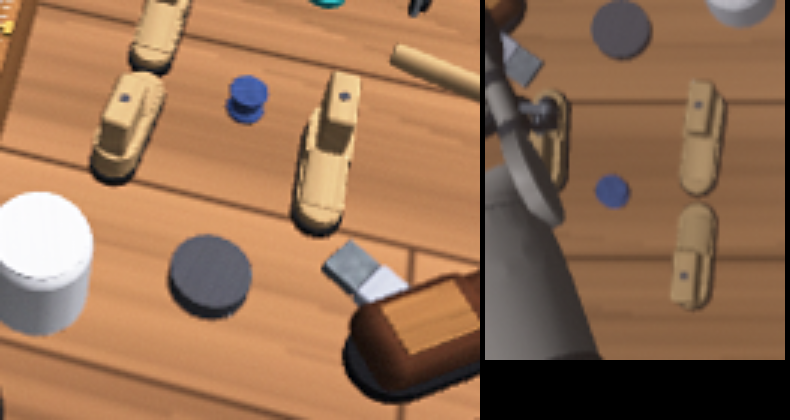

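```bash
python3 -c "
from h import *
s=load('s4'); t=load('t4')
print(px2w(s,[[290+345/3,220+97/3],[290+124/3,220+99/3]],95).round(1))
print(px2w(t,[[165+(700-485)/3,160+104/3],[165+(684-485)/3,160+275/3]],95).round(1))
a=load('scene0')['image'].astype(int); b=s['image'].astype(int); d=np.abs(a-b).sum(2)[215:300,380:430]>60; print('moved px near A',d.sum(), np.abs(a-b).sum(2)[215:300,310:350].__gt__(60).sum())
go([[525.8,355,64]],88.8)"
```

```text
[[529.  357.   95. ]
 [587.1 164.4  95. ]]
[[584.9 160.3  95. ]
 [388.1 174.6  95. ]]
moved px near A 49 0
t 6.53 tcp [534.1 345.  229.3] box [ -6.  540.2 229.3] ya 87.5 op 63.9 F [-0.7 -0.7  0.7] ff 0.0 q6 -1.07
 shift [ 0.92  0.94 16.53]
 tz -1.3
```

Call:
jog_arm:
  twist:
    - [0,0,-1.3]
    - [0,0,-1.3]
    - [0,0,-1.3]
    - [0,0,-1.3]
    - [0,0,-1.3]
    - [0,0,-1.3]
    - [0,0,-1.3]
    - [0,0,-1.3]
    - [0,0,-1.3]
    - [0,0,-1.3]
    - [0,0,-1.3]
    - [0,0,-1.3]
  translation:
    - [0.7,1,0]
    - [0.7,1,4]
    - [0.7,1,8]
    - [0.7,1,12]
    - [0.7,1,15]
    - [0.7,1,16.4]
    - [0.7,1,16.4]
    - [0.7,1,16.4]
    - [0.7,1,16.4]
    - [0.7,1,16.4]
    - [0.7,1,16.4]
    - [0.7,1,16.4]
  claw: [0.5,0.5,0.5,0.5,0.5,0.5,0.5,-1,-1,-1,-1,-1]

```text
clock: 7.53
ee_pos: [527.5, 356.9, 65.8]
eef_rot: [0.009, 1.0, 0.001, 0.002]
force: [0.5, 0.2, 5.8]
opening: 27.4
finger_force: 60.1
```

```bash
python3 -c "
from h import *
go([[527,356,240]],88.8)"
```

```text
t 7.53 tcp [527.5 356.9  65.8] box [-12.1 552.5  65.8] ya 89.0 op 27.4 F [0.5 0.2 5.8] ff 60.1 q6 -1.08
 shift [ -0.02  -0.06 -17.42]
 tz 0.2
```

```bash
python3 -c "
from h import *
go(bw([-50,-95,245]),92.5)"
```

```text
t 7.53 tcp [527.5 356.9  65.8] box [-12.1 552.5  65.8] ya 89.0 op 27.4 F [0.5 0.2 5.8] ff 60.1 q6 -1.08
 shift [ -0.29 -64.82 -18.06]
 tz -3.5
```

Call:
jog_arm:
  twist:
    - [0,0,0]
    - [0,0,0]
    - [0,0,0]
    - [0,0,0]
    - [0,0,0]
    - [0,0,0]
    - [0,0,-3.5]
    - [0,0,-3.5]
    - [0,0,-3.5]
    - [0,0,-3.5]
    - [0,0,-3.5]
    - [0,0,-3.5]
  translation:
    - [0,0,-1]
    - [0,0,-4]
    - [0,0,-8]
    - [0,0,-12]
    - [0,0,-16]
    - [0,0,-18]
    - [0,-3,-18]
    - [0,-6,-18]
    - [0,-10,-18]
    - [0,-14,-18]
    - [0,-18,-18]
    - [0,-22,-18]
  claw: [-1,-1,-1,-1,-1,-1,-1,-1,-1,-1,-1,-1]

```text
clock: 8.53
ee_pos: [521.3, 134.8, 244.0]
eef_rot: [-0.022, 1.0, 0.0, -0.0]
force: [0.3, -0.6, -1.8]
opening: 27.1
finger_force: 59.7
```

Call:
jog_arm:
  twist:
    - [0,0,0]
    - [0,0,0]
    - [0,0,0]
    - [0,0,0]
    - [0,0,0]
    - [0,0,0]
    - [0,0,0]
    - [0,0,0]
    - [0,0,0]
    - [0,0,0]
    - [0,0,0]
    - [0,0,0]
  translation:
    - [0,-4,0]
    - [0,-8,0]
    - [0,-12,0]
    - [0,-16,0]
    - [0,-20,0]
    - [0,-24,0]
    - [0,-28,0]
    - [0,-32,0]
    - [0,-36,0]
    - [0,-39,0]
    - [0,-41,0]
    - [0,-42,0]
  claw: [-1,-1,-1,-1,-1,-1,-1,-1,-1,-1,-1,-1]

```text
clock: 9.53
ee_pos: [539.6, -286.1, 243.4]
eef_rot: [-0.02, 1.0, -0.0, -0.0]
force: [0.3, -0.0, -2.5]
opening: 26.8
finger_force: 59.9
```

```bash
python3 -c "
from h import *
go(bw([[-50,-95,245],[-50,-95,74]]),92.5)"
```

```text
t 9.53 tcp [ 539.6 -286.1  243.4] box [-28.2 -90.4 243.4] ya 92.3 op 26.8 F [ 0.3 -0.  -2.5] ff 59.9 q6 -2.22
 shift [ 2.18 -0.46 -0.16]
 shift [ 2.17 -0.46 16.94]
 tz -0.2
```

Call:
jog_arm:
  twist:
    - [0,0,0]
    - [0,0,0]
    - [0,0,0]
    - [0,0,0]
    - [0,0,0]
    - [0,0,0]
    - [0,0,0]
    - [0,0,0]
    - [0,0,0]
    - [0,0,0]
    - [0,0,0]
  translation:
    - [2.2,-0.5,0]
    - [2.2,-0.5,0]
    - [2.2,-0.5,3]
    - [2.2,-0.5,6]
    - [2.2,-0.5,9]
    - [2.2,-0.5,12]
    - [2.2,-0.5,14]
    - [2.2,-0.5,15.5]
    - [2.2,-0.5,16.3]
    - [2.2,-0.5,16.8]
    - [2.2,-0.5,16.8]
  claw: [-1,-1,-1,-1,-1,-1,-1,-1,-1,-1,-1]

```text
clock: 10.45
ee_pos: [518.7, -288.5, 75.2]
eef_rot: [-0.022, 1.0, 0.0, -0.0]
force: [-0.1, -0.2, -2.6]
opening: 27.3
finger_force: 59.8
```

```bash
python3 -c "
from h import *
go(bw([[-50,-95,74]]),92.5)"
```

```text
t 10.45 tcp [ 518.7 -288.5   75.2] box [-49.2 -91.9  75.2] ya 92.5 op 27.3 F [-0.1 -0.2 -2.6] ff 59.8 q6 -2.25
 shift [ 0.08 -0.31  0.11]
 tz 0.0
```

Call:
jog_arm:
  twist:
    - [0,0,0]
    - [0,0,0]
    - [0,0,0]
    - [0,0,0]
    - [0,0,0]
    - [0,0,0]
    - [0,0,0]
    - [0,0,0]
    - [0,0,0]
    - [0,0,0]
    - [0,0,0]
    - [0,0,0]
  translation:
    - [0,0,0.1]
    - [0,0,0.1]
    - [0,0,0.1]
    - [0,0,0.1]
    - [0,0,0]
    - [0,0,-2]
    - [0,0,-5]
    - [0,0,-9]
    - [0,0,-13]
    - [0,0,-17]
    - [0,4,-17]
    - [0,8,-17]
  claw: [-1,-1,0.3,0.3,0.3,0.3,0.3,0.3,0.3,0.3,0.3,0.3]

```text
clock: 11.45
ee_pos: [516.2, -210.7, 248.8]
eef_rot: [-0.02, 1.0, -0.002, 0.003]
force: [1.1, 0.7, -1.5]
opening: 55.4
finger_force: 0.0
```

```bash
python3 -c "
from h import *
go([[388,175.5,230]],87.5)"
```

```text
t 11.45 tcp [ 516.2 -210.7  248.8] box [-48.3 -14.1 248.8] ya 92.3 op 55.4 F [ 1.1  0.7 -1.5] ff 0.0 q6 -2.14
 shift [11.3  39.1   1.65]
 tz 4.8
```

Call:
jog_arm:
  twist:
    - [0,0,4.8]
    - [0,0,4.8]
    - [0,0,4.8]
    - [0,0,4.8]
    - [0,0,4.8]
    - [0,0,4.8]
    - [0,0,4.8]
    - [0,0,4.8]
    - [0,0,4.8]
    - [0,0,4.8]
    - [0,0,4.8]
    - [0,0,4.8]
  translation:
    - [1,4,0]
    - [11.3,39,1.6]
    - [11.3,39,1.6]
    - [11.3,39,1.6]
    - [11.3,39,1.6]
    - [11.3,39,1.6]
    - [11.3,39,1.6]
    - [11.3,39,1.6]
    - [11.3,39,1.6]
    - [11.3,39,1.6]
    - [11.3,39,1.6]
    - [11.3,39,1.6]
  claw: [0.3,0.3,0.3,0.3,0.3,0.3,0.5,0.5,0.5,0.5,0.5,0.5]

```text
clock: 12.45
ee_pos: [384.9, 176.8, 230.0]
eef_rot: [0.018, 1.0, 0.0, 0.001]
force: [-0.1, -0.6, -0.0]
opening: 63.9
finger_force: 0.0
```

```bash
python3 -c "
from h import *
s=snap('scene','s5'); t=snap('top','t5')
a=s['image'][150:310,130:390]; a=cv2.resize(a,(780,480),interpolation=cv2.INTER_CUBIC); cv2.imwrite('pics/v5.png',a)
go([[388,175.5,66]],87.5)"
```

```text
t 12.55 tcp [385.7 175.1 229.8] box [-161.7  377.   229.8] ya 87.7 op 64.1 F [-0.1  0.1  0.7] ff 0.0 q6 -1.29
 shift [-0.21  0.05 16.38]
 tz 0.2
```

View pics/v5.png

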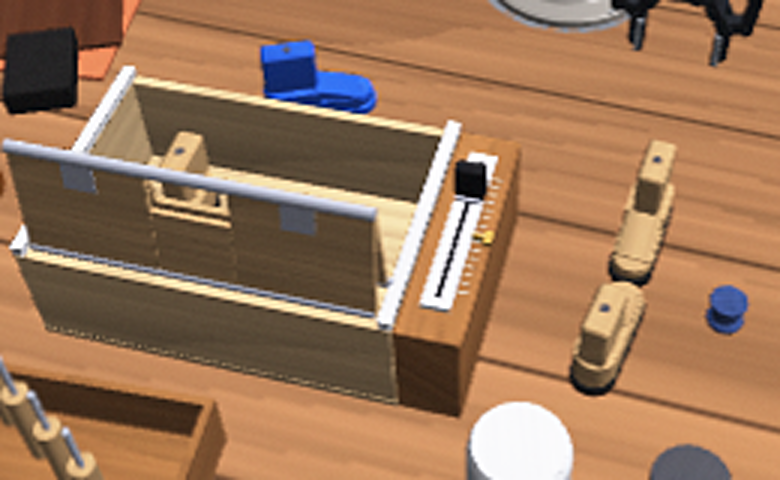

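The view shows A upright in the box (dot at (185,150)), the door still folded, and B (605,309) and C (656,160) unmoved. I'll grasp C.

Call:
jog_arm:
  twist:
    - [0,0,0]
    - [0,0,0]
    - [0,0,0]
    - [0,0,0]
    - [0,0,0]
    - [0,0,0]
    - [0,0,0]
    - [0,0,0]
    - [0,0,0]
    - [0,0,0]
    - [0,0,0]
    - [0,0,0]
  translation:
    - [-0.3,0,0]
    - [-0.3,0,4]
    - [-0.3,0,8]
    - [-0.3,0,12]
    - [-0.3,0,15]
    - [-0.3,0,16.4]
    - [-0.3,0,16.4]
    - [-0.3,0,16.4]
    - [-0.3,0,16.4]
    - [-0.3,0,16.4]
    - [-0.3,0,16.4]
    - [-0.3,0,16.4]
  claw: [0.5,0.5,0.5,0.5,0.5,0.5,0.5,-1,-1,-1,-1,-1]

```text
clock: 13.55
ee_pos: [389.8, 175.5, 67.0]
eef_rot: [0.02, 1.0, 0.0, 0.002]
force: [1.1, -0.4, 7.1]
opening: 27.5
finger_force: 59.5
```

```bash
python3 -c "
from h import *
go(bw([-50,0,245]),92.5)"
```

```text
t 13.55 tcp [389.8 175.5  67. ] box [-157.6  377.2   67. ] ya 87.7 op 27.5 F [ 1.1 -0.4  7.1] ff 59.5 q6 -1.29
 shift [-13.97 -36.67 -17.78]
 tz -4.8
```

Call:
jog_arm:
  twist:
    - [0,0,0]
    - [0,0,0]
    - [0,0,0]
    - [0,0,0]
    - [0,0,0]
    - [0,0,0]
    - [0,0,-4.8]
    - [0,0,-4.8]
    - [0,0,-4.8]
    - [0,0,-4.8]
    - [0,0,-4.8]
    - [0,0,-4.8]
  translation:
    - [0,0,-1]
    - [0,0,-4]
    - [0,0,-8]
    - [0,0,-12]
    - [0,0,-16]
    - [0,0,-18]
    - [-1.1,-3,-18]
    - [-2.5,-6.5,-18]
    - [-3.8,-10,-18]
    - [-5.2,-13.5,-18]
    - [-6.5,-17,-18]
    - [-7.9,-20.7,-18]
  claw: [-1,-1,-1,-1,-1,-1,-1,-1,-1,-1,-1,-1]

```text
clock: 14.55
ee_pos: [458.7, -36.1, 246.0]
eef_rot: [-0.022, 1.0, 0.0, 0.0]
force: [0.6, 0.8, -2.1]
opening: 27.3
finger_force: 60.0
```

```bash
python3 -c "
from h import *
go(bw([-50,0,245]),92.5)"
```

```text
t 14.55 tcp [458.7 -36.1 246. ] box [-98.  162.9 246. ] ya 92.5 op 27.3 F [ 0.6  0.8 -2.1] ff 60.0 q6 -1.86
 shift [ -4.81 -16.28   0.1 ]
 tz 0.0
```

Call:
jog_arm:
  twist:
    - [0,0,0]
    - [0,0,0]
    - [0,0,0]
    - [0,0,0]
    - [0,0,0]
    - [0,0,0]
    - [0,0,0]
    - [0,0,0]
  translation:
    - [-1.2,-4,0]
    - [-2.4,-8,0]
    - [-3.6,-12,0]
    - [-4.5,-15,0]
    - [-4.8,-16.3,0]
    - [-4.8,-16.3,0]
    - [-4.8,-16.3,0]
    - [-4.8,-16.3,0]
  claw: [-1,-1,-1,-1,-1,-1,-1,-1]

```text
clock: 15.22
ee_pos: [513.4, -194.0, 245.5]
eef_rot: [-0.022, 1.0, 0.001, -0.0]
force: [-0.3, 0.4, -2.8]
opening: 27.1
finger_force: 60.1
```

```bash
python3 -c "
from h import *
go(bw([-50,0,76.5]),92.5)"
```

```text
t 15.22 tcp [ 513.4 -194.   245.5] box [-50.3   2.7 245.5] ya 92.5 op 27.1 F [-0.3  0.4 -2.8] ff 60.1 q6 -2.12
 shift [-0.04 -0.29 16.9 ]
 tz 0.0
```

Call:
jog_arm:
  twist:
    - [0,0,0]
    - [0,0,0]
    - [0,0,0]
    - [0,0,0]
    - [0,0,0]
    - [0,0,0]
    - [0,0,0]
    - [0,0,0]
    - [0,0,0]
    - [0,0,0]
  translation:
    - [0,-0.3,2]
    - [0,-0.3,5]
    - [0,-0.3,8]
    - [0,-0.3,11]
    - [0,-0.3,13.5]
    - [0,-0.3,15.5]
    - [0,-0.3,16.3]
    - [0,-0.3,16.9]
    - [0,-0.3,17]
    - [0,-0.3,17]
  claw: [-1,-1,-1,-1,-1,-1,-1,-1,-1,-1]

```text
clock: 16.05
ee_pos: [514.7, -198.2, 76.4]
eef_rot: [-0.022, 1.0, -0.0, 0.001]
force: [-0.4, -0.2, -1.7]
opening: 27.5
finger_force: 60.2
```

Call:
jog_arm:
  twist:
    - [0,0,0]
    - [0,0,0]
    - [0,0,0]
    - [0,0,0]
    - [0,0,0]
    - [0,0,0]
    - [0,0,0]
    - [0,0,0]
    - [0,0,0]
    - [0,0,0]
    - [0,0,0]
    - [0,0,0]
  translation:
    - [0,0,0]
    - [0,0,0]
    - [0,0,0]
    - [0,0,0]
    - [0,0,0]
    - [0,0,-2]
    - [0,0,-5]
    - [0,0,-9]
    - [0,0,-13]
    - [0,0,-17]
    - [0,4,-17]
    - [0,8,-17]
  claw: [-1,0.3,0.3,0.3,0.3,0.3,0.3,0.3,0.3,0.3,0.3,0.3]

```text
clock: 17.05
ee_pos: [511.8, -119.7, 248.4]
eef_rot: [-0.02, 1.0, -0.001, 0.003]
force: [1.3, 1.3, -1.2]
opening: 55.7
finger_force: 0.0
```

```bash
python3 -c "
from h import *
go([[583.5,162.5,230]],87.2)"
```

```text
t 17.05 tcp [ 511.8 -119.7  248.4] box [-48.7  77.  248.4] ya 92.2 op 55.7 F [ 1.3  1.3 -1.2] ff 0.0 q6 -1.99
 shift [-8.26 27.92  1.82]
 tz 5.0
```

Call:
jog_arm:
  twist:
    - [0,0,5]
    - [0,0,5]
    - [0,0,5]
    - [0,0,5]
    - [0,0,5]
    - [0,0,5]
    - [0,0,5]
    - [0,0,5]
    - [0,0,5]
    - [0,0,5]
    - [0,0,5]
  translation:
    - [-1,4,0]
    - [-2.4,8,0]
    - [-8.3,28,1.8]
    - [-8.3,28,1.8]
    - [-8.3,28,1.8]
    - [-8.3,28,1.8]
    - [-8.3,28,1.8]
    - [-8.3,28,1.8]
    - [-8.3,28,1.8]
    - [-8.3,28,1.8]
    - [-8.3,28,1.8]
  claw: [0.3,0.3,0.3,0.3,0.3,0.5,0.5,0.5,0.5,0.5,0.5]

```text
clock: 17.97
ee_pos: [581.4, 163.5, 227.7]
eef_rot: [0.023, 1.0, -0.0, 0.0]
force: [-0.1, 0.6, 0.5]
opening: 63.9
finger_force: 0.0
```

```bash
python3 -c "
from h import *
s=snap('scene','s6')
a=s['image'][150:310,130:390]; a=cv2.resize(a,(780,480),interpolation=cv2.INTER_CUBIC); cv2.imwrite('pics/v6.png',a)
go([[584.5,162.5,66]],87.2)"
```

```text
t 18.02 tcp [581.5 163.3 227.8] box [ 33.4 356.6 227.8] ya 87.4 op 63.9 F [-0.5 -0.1  0.9] ff 0.0 q6 -1.38
 shift [-0.3  -0.06 16.19]
 tz 0.2
```

View pics/v6.png

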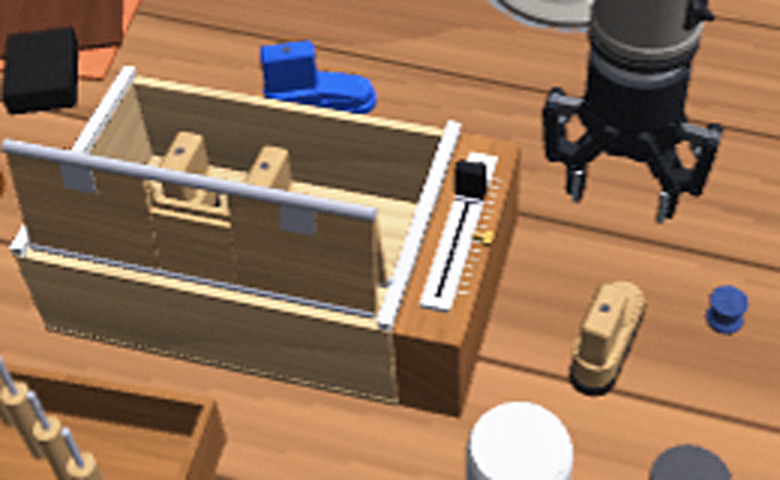

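A and C are upright in the box, and B is unmoved at (605,309). I'll grasp B.

Call:
jog_arm:
  twist:
    - [0,0,0]
    - [0,0,0]
    - [0,0,0]
    - [0,0,0]
    - [0,0,0]
    - [0,0,0]
    - [0,0,0]
    - [0,0,0]
    - [0,0,0]
    - [0,0,0]
    - [0,0,0]
    - [0,0,0]
  translation:
    - [-0.3,0,0]
    - [-0.3,0,4]
    - [-0.3,0,8]
    - [-0.3,0,12]
    - [-0.3,0,15]
    - [-0.3,0,16.2]
    - [-0.3,0,16.2]
    - [-0.3,0,16.2]
    - [-0.3,0,16.2]
    - [-0.3,0,16.2]
    - [-0.3,0,16.2]
    - [-0.3,0,16.2]
  claw: [0.5,0.5,0.5,0.5,0.5,0.5,0.5,-1,-1,-1,-1,-1]

```text
clock: 19.02
ee_pos: [586.0, 164.7, 67.7]
eef_rot: [0.022, 1.0, 0.0, 0.002]
force: [0.8, -0.3, 6.8]
opening: 27.8
finger_force: 57.2
```

```bash
python3 -c "
from h import *
go(bw([5,95,245]),92.5)"
```

```text
t 19.02 tcp [586.  164.7  67.7] box [ 37.9 357.9  67.7] ya 87.5 op 27.8 F [ 0.8 -0.3  6.8] ff 57.2 q6 -1.38
 shift [  0.88 -26.46 -17.76]
 tz -5.0
```

Call:
jog_arm:
  twist:
    - [0,0,0]
    - [0,0,0]
    - [0,0,0]
    - [0,0,0]
    - [0,0,0]
    - [0,0,0]
    - [0,0,-5]
    - [0,0,-5]
    - [0,0,-5]
    - [0,0,-5]
    - [0,0,-5]
    - [0,0,-5]
  translation:
    - [0,0,-1]
    - [0,0,-4]
    - [0,0,-8]
    - [0,0,-12]
    - [0,0,-16]
    - [0,0,-17.8]
    - [0.2,-3,-17.8]
    - [0.5,-6.5,-17.8]
    - [0.8,-10,-17.8]
    - [1,-13.5,-17.8]
    - [1.2,-17,-17.8]
    - [1.4,-20.5,-17.8]
  claw: [-1,-1,-1,-1,-1,-1,-1,-1,-1,-1,-1,-1]

```text
clock: 20.02
ee_pos: [560.5, -40.8, 243.9]
eef_rot: [-0.022, 1.0, 0.0, -0.0]
force: [1.0, -0.0, -1.9]
opening: 27.7
finger_force: 57.4
```

```bash
python3 -c "
from h import *
go(bw([[0,95,245],[0,95,77]]),92.5)"
```

```text
t 20.02 tcp [560.5 -40.8 243.9] box [  3.4 153.7 243.9] ya 92.5 op 27.7 F [ 1.  -0.  -1.9] ff 57.4 q6 -1.82
 shift [ 0.34 -5.87 -0.11]
 shift [ 0.33 -5.88 16.69]
 tz 0.0
```

Call:
jog_arm:
  twist:
    - [0,0,0]
    - [0,0,0]
    - [0,0,0]
    - [0,0,0]
    - [0,0,0]
    - [0,0,0]
    - [0,0,0]
    - [0,0,0]
    - [0,0,0]
    - [0,0,0]
    - [0,0,0]
    - [0,0,0]
  translation:
    - [0.1,-2.5,0]
    - [0.3,-5,0]
    - [0.3,-5.6,0]
    - [0.3,-5.6,2]
    - [0.3,-5.6,5]
    - [0.3,-5.6,8]
    - [0.3,-5.6,11]
    - [0.3,-5.6,13.5]
    - [0.3,-5.6,15.5]
    - [0.3,-5.6,16.2]
    - [0.3,-5.6,16.8]
    - [0.3,-5.6,16.8]
  claw: [-1,-1,-1,-1,-1,-1,-1,-1,-1,-1,-1,-1]

```text
clock: 21.02
ee_pos: [561.5, -95.4, 76.4]
eef_rot: [-0.022, 1.0, -0.0, 0.001]
force: [0.4, 0.4, -3.4]
opening: 27.6
finger_force: 58.2
```

Call:
jog_arm:
  twist:
    - [0,0,0]
    - [0,0,0]
    - [0,0,0]
    - [0,0,0]
    - [0,0,0]
    - [0,0,0]
    - [0,0,0]
    - [0,0,0]
    - [0,0,0]
    - [0,0,0]
    - [0,0,0]
    - [0,0,0]
  translation:
    - [0,0,0]
    - [0,0,0]
    - [0,0,0]
    - [0,0,0]
    - [0,0,0]
    - [0,0,-2]
    - [0,0,-5]
    - [0,0,-9]
    - [0,0,-13]
    - [0,0,-17]
    - [0,0,-21]
    - [0,0,-24]
  claw: [-1,0.3,0.3,0.3,0.3,0.3,0.3,0.3,0.3,0.3,0.3,0]

```text
clock: 22.02
ee_pos: [561.1, -95.6, 319.7]
eef_rot: [-0.022, 1.0, -0.001, 0.002]
force: [1.1, 0.0, -0.2]
opening: 44.9
finger_force: 0.0
```

```bash
python3 -c "
from h import *
s=snap('scene','s7'); np
go(bw([[98,0,320]]),2.5)"
```

```text
t 22.07 tcp [562.8 -96.2 325.3] box [  3.3  98.3 325.3] ya 92.5 op 42.6 F [-0.9 -0.8  4.4] ff 0.0 q6 -1.92
 shift [-9.47 -9.82  0.7 ]
 tz 90.0
```

Call:
jog_arm:
  twist:
    - [0,0,7]
    - [0,0,14]
    - [0,0,21]
    - [0,0,28]
    - [0,0,35]
    - [0,0,42]
    - [0,0,49]
    - [0,0,56]
    - [0,0,63]
    - [0,0,70]
    - [0,0,77]
    - [0,0,84]
  translation:
    - [-1,-1,0]
    - [-2,-2,0]
    - [-4,-4,0]
    - [-6,-6,0]
    - [-8,-8,0]
    - [-9.5,-9.8,0]
    - [-9.5,-9.8,0]
    - [-9.5,-9.8,0]
    - [-9.5,-9.8,0]
    - [-9.5,-9.8,0]
    - [-9.5,-9.8,0]
    - [-9.5,-9.8,0]
  claw: [0,0,0,-0.3,-0.3,-0.3,-0.3,-0.3,-0.3,-0.3,-0.3,-0.3]

```text
clock: 23.07
ee_pos: [659.9, -189.4, 315.1]
eef_rot: [0.655, 0.755, -0.0, -0.0]
force: [-0.5, -0.8, 0.2]
opening: 30.2
finger_force: 0.0
```

```bash
python3 -c "
from h import *
s=snap('scene','s8'); 
a=s['image'][130:290,110:320]; a=cv2.resize(a,(787,600),interpolation=cv2.INTER_CUBIC); cv2.imwrite('pics/v8.png',a)
go(bw([[97.7,0,300],[97.7,0,218]]),2.5)"
```

```text
t 23.12 tcp [ 659.9 -189.4  315.1] box [ 96.2   0.8 315.1] ya 7.7 op 30.0 F [ 0.2  0.3 -0.1] ff 0.0 q6 -0.53
 shift [-0.09  0.14  1.51]
 shift [-0.1   0.14  9.71]
 tz 5.2
```

View pics/v8.png

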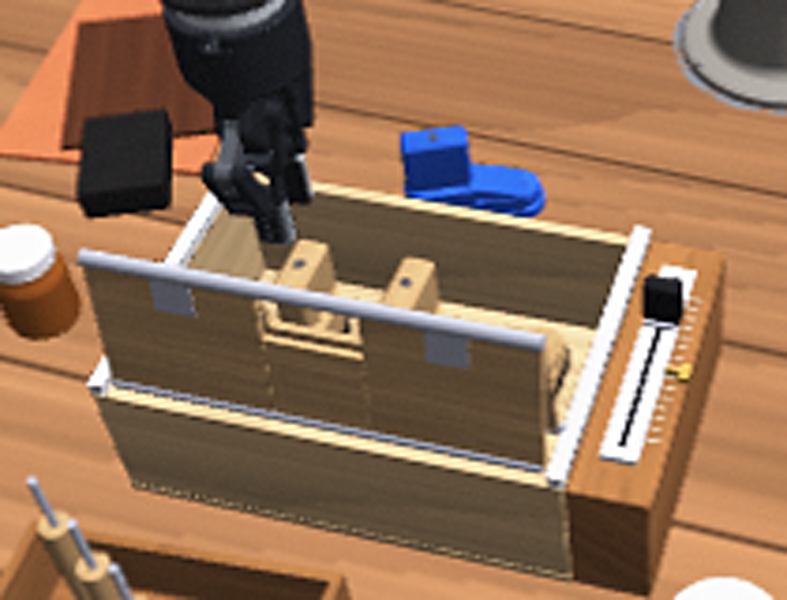

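```bash
python3 -c "
from h import *
s=load('s8'); P=bw([[0,95,103],[30,95,103],[35,118,8],[35,95,8],[30,118,50],[-95,95,8],[98,167,240],[75,167,126]])
print(((w2px(s,P)-[110,130])*3.75).round())
t=snap('top','t8'); a=t['image'][150:250,260:405]; cv2.imwrite('pics/v9.png',cv2.resize(a,None,fx=5,fy=5,interpolation=cv2.INTER_CUBIC))
"
```

```text
[[500. 349.]
 [488. 379.]
 [524. 464.]
 [496. 459.]
 [522. 427.]
 [543. 339.]
 [544. 344.]
 [562. 424.]]
```

View pics/v9.png

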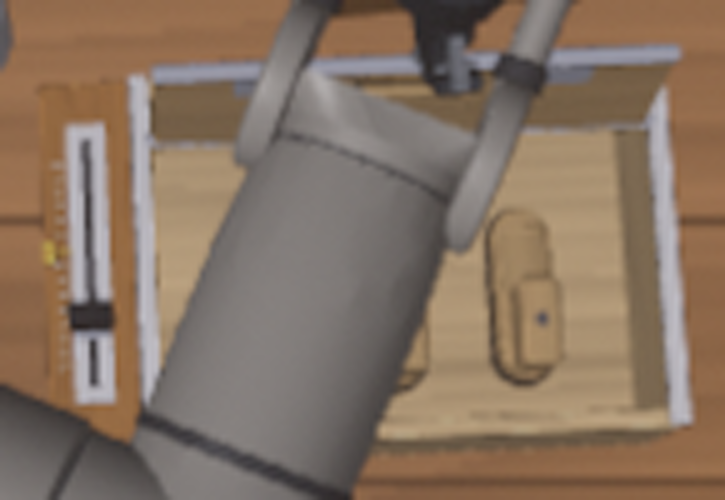

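The top view shows last A standing in the box, and the door rod up at row ~62. B's toe in the scene view at about (550,370) agrees with the standing pose I projected. I'll straddle the rod again.

Call:
jog_arm:
  twist:
    - [0,0,5.2]
    - [0,0,5.2]
    - [0,0,5.2]
    - [0,0,5.2]
    - [0,0,5.2]
    - [0,0,5.2]
    - [0,0,5.2]
    - [0,0,5.2]
  translation:
    - [-0.1,0.1,0]
    - [-0.1,0.1,1]
    - [-0.1,0.1,3]
    - [-0.1,0.1,5]
    - [-0.1,0.1,7]
    - [-0.1,0.1,8.5]
    - [-0.1,0.1,9.7]
    - [-0.1,0.1,9.7]
  claw: [-0.3,-0.3,-0.3,-0.3,-0.3,-0.3,-0.3,-0.3]

```text
clock: 23.83
ee_pos: [659.8, -189.7, 215.0]
eef_rot: [0.685, 0.728, -0.001, -0.003]
force: [0.1, -0.6, -0.4]
opening: 29.8
finger_force: 0.0
```

```bash
python3 -c "
from h import *
go(bw([[115-115*np.cos(t)-9,0,126+115*np.sin(t)-22] for t in (1.3,1.2,1.1,1,.9,.8,.7,.6,.5,.4,.3,.2,.1,0)]),2.5)"
```

```text
t 23.83 tcp [ 659.8 -189.7  215. ] box [ 96.1   0.6 215. ] ya 3.5 op 29.8 F [ 0.1 -0.6 -0.4] ff 0.0 q6 -0.45
 shift [-0.02 -2.09  0.03]
 shift [-0.   -3.18  0.4 ]
 shift [ 0.01 -4.23  0.87]
 shift [ 0.03 -5.22  1.45]
 shift [ 0.04 -6.15  2.12]
 shift [ 0.06 -7.01  2.89]
 shift [ 0.07 -7.79  3.73]
 shift [ 0.08 -8.48  4.65]
 shift [ 0.09 -9.08  5.63]
 shift [ 0.09 -9.57  6.67]
 shift [ 0.1  -9.96  7.75]
 shift [  0.1  -10.24   8.87]
 shift [  0.1  -10.4   10.01]
 shift [  0.1  -10.46  11.16]
 tz 1.0
```

Call:
jog_arm:
  twist:
    - [0,0,0]
    - [0,0,0]
    - [0,0,0]
    - [0,0,0]
    - [0,0,0]
    - [0,0,0]
    - [0,0,0]
    - [0,0,0]
    - [0,0,0]
    - [0,0,0]
    - [0,0,0]
    - [0,0,0]
  translation:
    - [0,-0.9,0]
    - [0,-1.5,0]
    - [0,-2.1,0]
    - [0,-3.2,0.4]
    - [0,-4.2,0.9]
    - [0,-5.2,1.5]
    - [0,-6.1,2.1]
    - [0,-7,2.9]
    - [0,-7.8,3.7]
    - [0,-8.5,4.6]
    - [0,-9,5.4]
    - [0,-9,5.4]
  claw: [-0.3,-0.3,-0.3,-0.3,-0.3,-0.3,-0.3,-0.3,-0.3,-0.3,-0.3,-0.3]

```text
clock: 24.83
ee_pos: [569.9, -195.3, 163.9]
eef_rot: [0.686, 0.727, -0.0, -0.001]
force: [0.6, 0.7, 0.0]
opening: 30.4
finger_force: 0.0
```

```bash
python3 -c "
from h import *
s=snap('scene','s10'); 
a=s['image'][130:290,110:320]; a=cv2.resize(a,(787,600),interpolation=cv2.INTER_CUBIC); cv2.imwrite('pics/v10.png',a)
go(bw([[115-115*np.cos(t),0,126+115*np.sin(t)+6] for t in (.6,.5,.4,.3,.2,.1,0)]),2.5)"
```

```text
t 24.88 tcp [ 570.7 -195.4  164.7] box [  6.8  -1.3 164.7] ya 3.3 op 30.1 F [-0.3 -0.3  0.6] ff 0.0 q6 -0.51
 shift [ 0.11  1.32 -3.22]
 shift [ 0.12  0.72 -2.24]
 shift [ 0.12  0.22 -1.2 ]
 shift [ 0.13 -0.17 -0.12]
 shift [ 0.13 -0.45  0.99]
 shift [ 0.13 -0.62  2.13]
 shift [ 0.13 -0.68  3.27]
 tz 0.8
```

Call:
jog_arm:
  twist:
    - [0,0,0]
    - [0,0,0]
    - [0,0,0]
    - [0,0,0]
    - [0,0,0]
    - [0,0,0]
    - [0,0,0]
    - [0,0,0]
    - [0,0,0]
    - [0,0,0]
  translation:
    - [0,0.3,-1]
    - [0,0.5,-4]
    - [0.1,0.7,-7]
    - [0.1,0.7,-8]
    - [0.1,0.7,-8]
    - [0.1,0.7,-8]
    - [0.1,0.7,-8]
    - [0.1,0.7,-8]
    - [0.1,0.7,-6]
    - [0.1,0.7,-5]
  claw: [-0.3,-0.3,-0.3,-0.3,-1,-1,-1,-1,-1,-1]

```text
clock: 25.72
ee_pos: [577.4, -193.7, 211.8]
eef_rot: [0.687, 0.727, -0.0, -0.002]
force: [-0.9, 0.5, -1.7]
opening: -0.1
finger_force: 0.0
```

```bash
python3 -c "
from h import *
go(bw([[115-115*np.cos(t),0,126+115*np.sin(t)+6] for t in (.6,.5,.4,.3,.2,.1,0)]),2.5)"
```

```text
t 25.72 tcp [ 577.4 -193.7  211.8] box [1.360e+01 2.000e-01 2.118e+02] ya 3.3 op -0.1 F [-0.9  0.5 -1.7] ff 0.0 q6 -0.51
 shift [-0.03  0.66  1.49]
 shift [-0.03  0.06  2.47]
 shift [-0.02 -0.44  3.51]
 shift [-0.02 -0.83  4.59]
 shift [-0.02 -1.11  5.7 ]
 shift [-0.02 -1.28  6.84]
 shift [-0.02 -1.33  7.99]
 tz 0.8
```

Call:
jog_arm:
  twist:
    - [0,0,0]
    - [0,0,0]
    - [0,0,0]
    - [0,0,0]
    - [0,0,0]
    - [0,0,0]
    - [0,0,0]
    - [0,0,0]
    - [0,0,0]
    - [0,0,0]
    - [0,0,0]
  translation:
    - [0,0.3,1]
    - [0,0.1,2]
    - [0,-0.2,3]
    - [0,-0.5,3.8]
    - [0,-0.8,4.6]
    - [0,-1,5.4]
    - [0,-1.1,6.1]
    - [0,-1.2,6.8]
    - [0,-1.3,7.4]
    - [0,-1.3,7.9]
    - [0,-1.3,8]
  claw: [-1,-1,-1,-1,-1,-1,-1,-1,-1,-1,-1]

```text
clock: 26.63
ee_pos: [565.0, -194.6, 133.4]
eef_rot: [0.687, 0.727, -0.0, -0.001]
force: [-0.0, -0.0, -0.2]
opening: -0.0
finger_force: 0.2
```

```bash
python3 -c "
from h import *
go(bw([[0,0,132]]),2.5)"
```

```text
t 26.63 tcp [ 565.  -194.6  133.4] box [  1.1  -0.2 133.4] ya 3.3 op -0.0 F [-0.  -0.  -0.2] ff 0.2 q6 -0.52
 shift [ 0.02 -0.11  0.14]
 tz 0.8
```

Call:
jog_arm:
  twist:
    - [0,0,0]
    - [0,0,0]
    - [0,0,0]
    - [0,0,0]
  translation:
    - [0,-0.1,0.2]
    - [0,-0.1,0.3]
    - [0,-0.1,0.4]
    - [0,-0.1,0.4]
  claw: [-1,-1,-1,-1]

```text
clock: 26.97
ee_pos: [564.5, -194.8, 131.9]
eef_rot: [0.687, 0.727, 0.0, 0.001]
force: [-2.3, 0.3, 6.2]
opening: 0.2
finger_force: 3.2
```

```bash
python3 -c "
from h import *
s=snap('scene','s11'); 
a=s['image'][130:290,110:320]; a=cv2.resize(a,(787,600),interpolation=cv2.INTER_CUBIC); cv2.imwrite('pics/v11.png',a)
go(bw([[0,0,132]]),2.5)"
```

```text
t 27.02 tcp [ 564.5 -194.9  131.8] box [  0.7  -0.4 131.8] ya 3.3 op -0.1 F [-2.   1.8  7.2] ff 3.5 q6 -0.52
 shift [ 0.04 -0.07 -0.02]
 tz 0.8
```

View pics/v11.png

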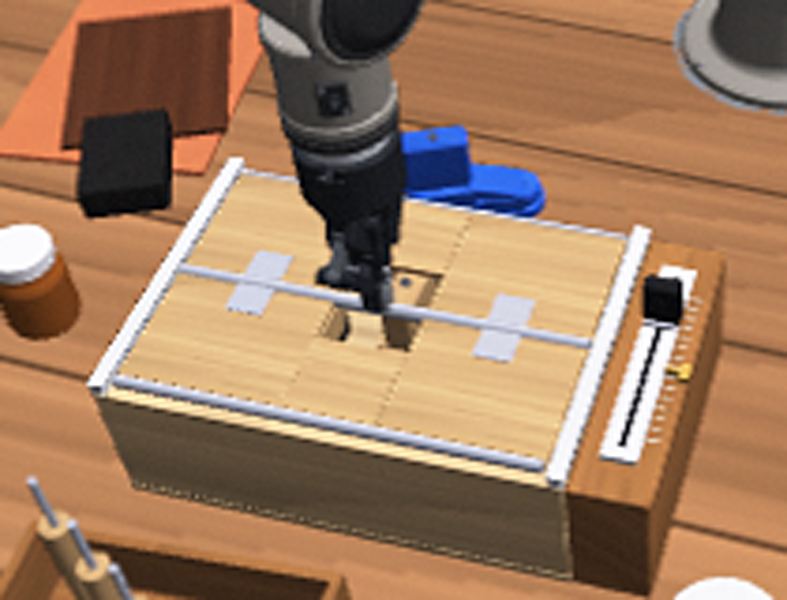

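The door is flat: the rod runs (180,268)–(590,343) and the front edge sits at the near rim. One firmer press will confirm it is at the stop.

Call:
jog_arm:
  twist:
    - [0,0,0]
    - [0,0,0]
    - [0,0,0]
    - [0,0,0]
  translation:
    - [0,0,0.1]
    - [0,0,0.3]
    - [0,0,0.4]
    - [0,0,0.4]
  claw: [-1,-1,-1,-1]

```text
clock: 27.35
ee_pos: [564.7, -194.9, 131.3]
eef_rot: [0.686, 0.727, 0.001, 0.002]
force: [-9.7, 4.0, 28.0]
opening: -0.0
finger_force: 13.9
```

```bash
python3 -c "
from h import *
s=load('s11'); t=load('t8')
# grip top centre & pointer, box frame. t8 crop origin (260,150) scale 5
f=lambda p:(np.array(p,float)+.5)/5-.5+[260,150]
g=t['image'].astype(int).sum(2); 
# dark block column profile in top view
sub=g[205:222,272:284]; print(sub.min(0)); print('rows',g[200:226,275:281].mean(1).round().tolist())
b=t['image'].astype(int); m=(b[:,:,2]-b[:,:,0]>110)&(b[:,:,1]>140); ys,xs=np.nonzero(m[190:215,262:276]); print('ptr',xs.mean()+262 if len(xs) else 0,ys.mean()+190 if len(ys) else 0,len(xs))
go(bw([[0,0,300],[-38,214,300]]),2.5)"
```

```text
[304 260 151 123 126 136 144 140 145 138 182 280]
rows [458.0, 458.0, 456.0, 456.0, 456.0, 456.0, 457.0, 448.0, 446.0, 408.0, 273.0, 150.0, 154.0, 159.0, 147.0, 144.0, 362.0, 466.0, 448.0, 457.0, 452.0, 452.0, 455.0, 456.0, 456.0, 456.0]
ptr 0 0 0
t 27.35 tcp [ 564.7 -194.9  131.3] box [  0.9  -0.5 131.3] ya 3.3 op -0.0 F [-9.7  4.  28. ] ff 13.9 q6 -0.52
 shift [ 1.000e-02 -3.000e-02 -1.687e+01]
 shift [ 21.46  -3.54 -16.93]
 tz 0.8
```

Call:
jog_arm:
  twist:
    - [0,0,0]
    - [0,0,0]
    - [0,0,0]
    - [0,0,0.8]
    - [0,0,0.8]
    - [0,0,0.8]
    - [0,0,0.8]
    - [0,0,0.8]
    - [0,0,0.8]
    - [0,0,0.8]
    - [0,0,0.8]
    - [0,0,0.8]
  translation:
    - [0,0,-2]
    - [0,0,-6]
    - [0,0,-10]
    - [3,-1,-10]
    - [7,-2,-10]
    - [11,-3,-10]
    - [15,-4,-10]
    - [19,-4,-10]
    - [21.4,-4,-10]
    - [21.4,-4,-10]
    - [21.4,-4,-10]
    - [21.4,-4,-10]
  claw: [-1,-1,-1,0.2,0.2,0.2,0.2,0.2,0.2,0.2,0.2,0.2]

```text
clock: 28.35
ee_pos: [512.3, 16.1, 226.6]
eef_rot: [0.692, 0.722, 0.0, 0.0]
force: [0.1, 0.2, 0.3]
opening: 51.3
finger_force: 0.0
```

```bash
python3 -c "
from h import *
s=snap('scene','s12')
go(bw([[-42,213,138],[6,213,138]]),2.5)"
```

```text
t 28.4 tcp [512.4  15.7 226.5] box [-42.2 212.2 226.5] ya 2.4 op 51.0 F [-0.1 -1.  -0. ] ff 0.0 q6 -0.16
 shift [0.08 0.02 8.85]
 shift [0.09 4.82 8.86]
 tz -0.1
```

Call:
jog_arm:
  twist:
    - [0,0,0]
    - [0,0,0]
    - [0,0,0]
    - [0,0,0]
    - [0,0,0]
    - [0,0,0]
    - [0,0,0]
    - [0,0,0]
    - [0,0,0]
    - [0,0,0]
    - [0,0,0]
    - [0,0,0]
  translation:
    - [0.1,0,2]
    - [0.1,0,4]
    - [0.1,0,6]
    - [0.1,0,7.5]
    - [0.1,0,8.6]
    - [0.1,0,8.8]
    - [0.1,0,8.8]
    - [0.1,0,8.8]
    - [0.1,0,8.8]
    - [0.1,0,8.8]
    - [0.1,0,8.8]
    - [0.1,0,8.8]
  claw: [0.2,0.2,0.2,0.2,0.2,0.2,0.2,-1,-1,-1,-1,-1]

```text
clock: 29.4
ee_pos: [512.6, 17.3, 139.4]
eef_rot: [0.692, 0.722, 0.0, 0.001]
force: [-0.6, -1.2, 6.0]
opening: 14.9
finger_force: 59.0
```

```bash
python3 -c "
from h import *
go(bw([[6,213,138]]),2.5)"
```

```text
t 29.4 tcp [512.6  17.3 139.4] box [-41.9 213.8 139.4] ya 2.5 op 14.9 F [-0.6 -1.2  6. ] ff 59.0 q6 -0.16
 shift [-0.08  4.79  0.15]
 tz -0.0
```

Call:
jog_arm:
  twist:
    - [0,0,0]
    - [0,0,0]
    - [0,0,0]
    - [0,0,0]
    - [0,0,0]
    - [0,0,0]
    - [0,0,0]
    - [0,0,0]
  translation:
    - [0,0.5,0]
    - [0,1.5,0]
    - [0,2.5,0]
    - [0,3.5,0]
    - [0,4.3,0]
    - [0,4.8,0]
    - [0,4.8,0]
    - [0,4.8,0]
  claw: [-1,-1,-1,-1,-1,-1,-1,-1]

```text
clock: 30.07
ee_pos: [561.4, 19.4, 139.5]
eef_rot: [0.692, 0.722, 0.001, 0.001]
force: [1.6, -1.4, 5.4]
opening: 14.7
finger_force: 59.1
```

```bash
python3 -c "
from h import *
go(bw([[6,213,138]]),2.5)"
```

```text
t 30.07 tcp [561.4  19.4 139.5] box [  6.9 213.8 139.5] ya 2.5 op 14.7 F [ 1.6 -1.4  5.4] ff 59.1 q6 -0.14
 shift [-0.08 -0.09  0.15]
 tz -0.0
```

Release, lift and move aside so both cameras can see the ledge.

Call:
jog_arm:
  twist:
    - [0,0,0]
    - [0,0,0]
    - [0,0,0]
    - [0,0,0]
    - [0,0,0]
    - [0,0,0]
    - [0,0,0]
    - [0,0,0]
    - [0,0,0]
    - [0,0,0]
    - [0,0,0]
    - [0,0,0]
  translation:
    - [0,0,0]
    - [0,0,0]
    - [0,0,0]
    - [0,0,0]
    - [0,0,-3]
    - [0,0,-7]
    - [0,0,-10]
    - [4,-2,-12]
    - [8,-5,-12]
    - [12,-8,-12]
    - [16,-11,-12]
    - [20,-14,-12]
  claw: [0.2,0.2,0.2,0.2,0.2,0.2,0.2,0.2,0.2,0.2,0.2,0.2]

```text
clock: 31.07
ee_pos: [435.2, 183.6, 258.4]
eef_rot: [0.692, 0.722, 0.0, -0.0]
force: [0.7, 0.1, -0.7]
opening: 51.5
finger_force: 0.0
```

```bash
python3 - <<'E'
from h import *
s=snap('scene','s13'); t=snap('top','t13')
a=t['image'][160:245,262:302]; a=cv2.resize(a,None,fx=7,fy=7,interpolation=cv2.INTER_CUBIC)
b=s['image'][185:260,255:310]; b=cv2.resize(b,None,fx=8,fy=8,interpolation=cv2.INTER_CUBIC)
o=np.zeros((600,730,3),np.uint8); o[:a.shape[0],:a.shape[1]]=a; o[:b.shape[0],285:285+b.shape[1]]=b; cv2.imwrite('pics/v13.png',o)
go([[600,-100,300]])
E
```

```text
t 31.17 tcp [432.9 186.2 258.7] box [-114.1  386.1  258.7] ya 2.8 op 51.3 F [-0.2 -1.3  0.3] ff 0.0 q6 0.19
 shift [-29.4   15.29  -4.2 ]
```

View pics/v13.png

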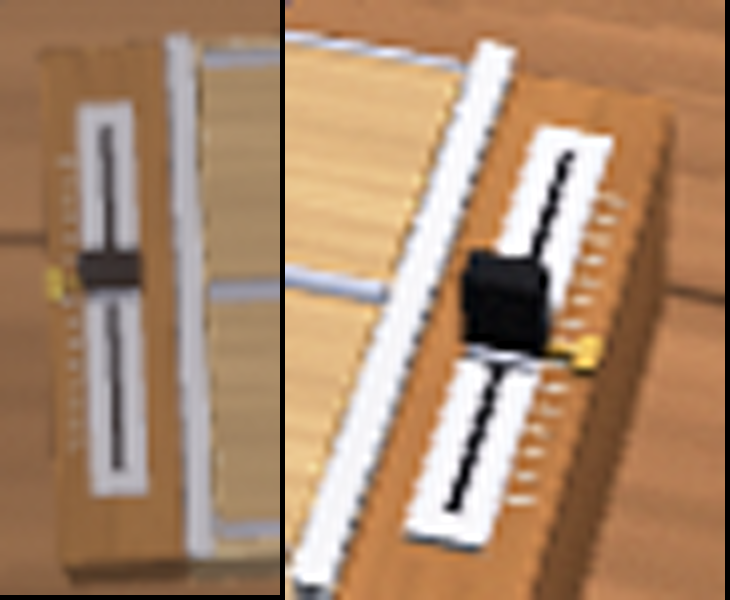

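```bash
python3 - <<'E'
from h import *
s=load('s13'); t=load('t13')
ft=lambda p:(np.array(p,float)+.5)/7-.5+[262,160]
fs=lambda p:(np.array([p[0]-285,p[1]],float)+.5)/8-.5+[255,185]
for n,p in(('body',(55,284)),('tip',(68,288))):
    print('top',n,wb(px2w(t,[ft(p)],125)).round(1))
for n,p in(('body',(585,353)),('tip',(560,353))):
    print('scene',n,wb(px2w(s,[fs(p)],125)).round(1))
# subpixel gold and dark centroids
for nm,im,(y0,y1,x0,x1) in(('top',t,(192,208,264,276)),('scene',s,(222,236,285,298))):
    b=im['image'].astype(float)[y0:y1,x0:x1]; w=np.clip((b[:,:,2]+b[:,:,1])/2-b[:,:,0]-(75 if nm=='top' else 110),0,None); yy,xx=np.mgrid[y0:y1,x0:x1]
    p=[(w*xx).sum()/w.sum(),(w*yy).sum()/w.sum()]; print(nm,'gold px',np.round(p,2),(w>0).sum(),wb(px2w(im,[p],125)).round(1))
# block silhouette fit: predicted dark centroid for block at g
def sil(im,g):
    P=bw([[g+dx,213.5+dy,z] for dx in(-8,8) for dy in(-15,15) for z in(126,164)]); h=cv2.convexHull(((w2px(im,P)+.5)*16).astype(np.float32)-.5*16).reshape(-1,2)
    m=np.zeros((420*4,560*4),np.uint8); cv2.fillConvexPoly(m,np.round((h/16+.5)*4).astype(np.int32),1); m=cv2.resize(m.astype(np.float32),(560,420),interpolation=cv2.INTER_AREA); yy,xx=np.mgrid[:420,:560]; return (m*xx).sum()/m.sum(),(m*yy).sum()/m.sum(),m.sum()
for nm,im,(y0,y1,x0,x1),bg in(('top',t,(193,204,271,284),330),('scene',s,(213,231,275,291),200)):
    a=im['image'].astype(float).sum(2)[y0:y1,x0:x1]; w=np.clip((bg-a)/(bg-(130 if nm=='top' else 60)),0,1); yy,xx=np.mgrid[y0:y1,x0:x1]
    print(nm,'dark',((w*xx).sum()/w.sum()).round(2),((w*yy).sum()/w.sum()).round(2),w.sum().round(1))
    for g in(3,5,7,9): print('  g',g,np.round(sil(im,g),2))
E
```

```text
top body [[  6.7 239.8 125. ]]
top tip [[  4.4 233.6 125. ]]
scene body [[  4.8 239.4 125. ]]
scene tip [[  6.8 231.  125. ]]
top gold px [269.37 199.92] 8 [[  7.4 240.  125. ]]
scene gold px [292.35 228.43] 8 [[  3.7 240.  125. ]]
top dark 277.16 197.96 49.2
  g 3 [277.16 199.8   66.5 ]
  g 5 [277.06 199.27  66.56]
  g 7 [277.04 198.7   67.62]
  g 9 [277.08 198.08  67.62]
scene dark 282.23 222.74 113.6
  g 3 [283.24 221.89 163.19]
  g 5 [282.98 222.44 162.  ]
  g 7 [282.8  222.97 163.62]
  g 9 [282.69 223.48 160.56]
```

```bash
python3 - <<'E'
from h import *
from scipy.optimize import brentq
s=load('s13'); t=load('t13')
def edge(im,A,Bp,lo,hi,lev):
    # sample gray along line through pixel of point P(x) ; find x where crossing
    pass
g=lambda im:im['image'].astype(np.float32).sum(2)
def prof(im,x0,x1,y,z):
    xs=np.linspace(x0,x1,161); P=w2px(im,bw([[x,y,z] for x in xs])).astype(np.float32)
    return xs,cv2.remap(g(im),P[:,0].reshape(1,-1),P[:,1].reshape(1,-1),cv2.INTER_LINEAR).ravel()
for nm,im in(('top',t),('scene',s)):
    for y in(204,224):
        for z in(164,126):
            xs,v=prof(im,-35,45,y,z); lev=(v.min()+np.median(v))/2; i=np.nonzero(np.diff((v<lev).astype(int)))[0]; print(nm,y,'z',z,'cross',xs[i].round(1))
    for y in(236,240,243):
        P=w2px(im,bw([[x,y,127] for x in np.linspace(-15,30,91)])).astype(np.float32)
        b=cv2.remap(im['image'].astype(np.float32),P[:,0].reshape(1,-1),P[:,1].reshape(1,-1),cv2.INTER_LINEAR)[0]; q=(b[:,2]+b[:,1])/2-b[:,0]; q=q-np.median(q); xs=np.linspace(-15,30,91); w=np.clip(q-q.max()/2,0,None); print(nm,'gold y',y,((w*xs).sum()/w.sum()).round(1),xs[w>0][[0,-1]])
E
```

```text
top 204 z 164 cross [-6. 14.]
top 204 z 126 cross [ 1. 22.]
top 224 z 164 cross [-7.  14.5]
top 224 z 126 cross [ 0. 22.]
top gold y 236 8.0 [ 3.  13.5]
top gold y 240 7.3 [ 0.5 14. ]
top gold y 243 6.6 [-0.5 14. ]
scene 204 z 164 cross [ 2.  32.5]
scene 204 z 126 cross [-27.  -23.5 -22.5   8.5]
scene 224 z 164 cross [ 3.5 40.5]
scene 224 z 126 cross [-10.5  12.5]
scene gold y 236 2.7 [-1.  7.]
scene gold y 240 5.6 [-1.  11.5]
scene gold y 243 5.6 [-1.5 11. ]
```

Both views put the grip level with the pointer to within about 1 mm, the door is flat, and the arm is clear. Handing in.

```bash
python3 -c "
from bench import r
print(r.hand_in())"
```

```text
the job is handed in; nothing more can be done
None
```

I handed the job in at about 31 s of robot time: the door was folded first, then the three lasts on the bench went into the box. The door was then pressed flat and shut, and the vent grip set level with the pointer, to about 1 mm by my best reading of the camera images. The third last's upright pose was only partly visible to the cameras, and I moved none of the other things on the bench.

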